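Lid back on the screw case, clips snapped corner to corner

ROBOT

A 6-joint arm with a two-finger parallel gripper is mounted at the origin on a cart in front of the work surface, level with it; the furniture and walls round the work are solid. World frame = base frame: x ahead of the robot, y to its left, z up, the work surface at z = 0. Lengths are in m, angles in rad, forces in N, time in s.
With the tool pointing down it reaches from about 0.275 to 0.825 m from the base axis. Payload 4.9 kg.
Tool frame: the origin (TCP) lies midway between the tips of the shut fingers; the grasp point (between the pads) lies 19 mm behind it (grip_point_offset is the distance from the TCP to the grasp point, in m); z points along the fingers, y is the line along which they close (so a half turn about z gives the same grasp; the last joint's range is limited). The gripper opens to 85 mm and grips with 20 to 120 N. Pads are 22 mm wide; open, the fingers measure 114 mm over their backs; the gripper's body (76 mm by 85 mm) begins 54 mm behind the grasp point. The pads swing forward as they close: fully open they stand 13 mm farther back than shut.
Start: joints at [1.049, 0.326, -0.193, 1.052, 0, 1.437], TCP at [0.208, 0.509, 0.231] pointing down, gripper open.
Joint ranges: [-2.65, 2.65], [-0.97, 1.79], [-1.3, 1.35], [-1.93, 2.1], [-1.47, 1.37], [-3.14, 3.14]. Speed limits (rad/s): [2.57, 2.57, 3.14, 3.14, 3.14, 3.14].

INTERFACE

Orientations are given as a rotation vector (axis times angle).
In Python, from cell import * gives the robot as it stands. Calls block until the motion is done:
- movep(position, orientation): joint-space move of the TCP to a pose.
- move_l(position, velocity=0.15, rot=None, until_force=None): straight line of the TCP; rot=None keeps the orientation; velocity is the mean speed in m/s. With until_force (N) it stops when the force on the tool has changed by that much, and returns True; else False.
- set_joints(angles): joint-space move.
- let_go() and grab(newtons=None): open the fingers fully, or close them until they stop; newtons is the grip in N (None keeps the last).
- sleep(seconds).
- ik(position, orientation): joint angles nearest the present ones, or None.
- get_state(): the state.
- grab_frame(name): name is "scene" or "side" or "wrist"; returns a dict with "img" (420x560x3 uint8, red, green, blue), "fx", "fy", "cx", "cy" (pixels), "k1" (the pictures are not rectified: a ray, as slopes to the right and down, at radius r is drawn at 1 + k1 r^2 times it, then the intrinsics apply), "cam_to_world" (4x4, takes a point from camera to world coordinates); the wrist camera has in their place "T_tool_cam" (4x4, takes a point from camera to tool coordinates, whose origin is the TCP and whose axes are the flange's). Camera axes: x right, y down, z forward; pixel columns grow to the right and rows downward; lengths in m; the calibration is good to about 2 mm. A picture is of the moment at which its call begins: read the wrist's pose just before it. There is no depth.
A pose or a line that the arm cannot do raises MotionError and nothing moves.
- sign_off(): hands the job in; it is judged then, once.
Trained networks look in the newest picture that a camera, given by its name, has taken for a name from the list of things; names that differ only in an ending like _2 or _b are one class to them, and where a whole thing is asked for, a point or a joint stands for the part that bears it (a point fixed in the world has none). Each returns a list of dicts, best first, with "score" (0 to 1); they miss things now and then, are a little off and sometimes report something else, mostly with a low value. They report only what shows in the picture. A call takes as long as a camera call.
- spot_in(camera, name): "centre" ([column, row] in pixels, amid what is visible of it).
- silhouettes(camera, name): "mask" (420x560 bool, what is visible of it) and "centre" ([column, row] in pixels, amid what is visible of it).
- tip_of(camera, name): "centre" ([column, row] in pixels: a listed point, or the origin of a listed thing).
The state is a dict: "clock": time; "q": joint angles; "joint_velocities": joint speeds; "tau": joint torques, N m; "position": TCP position; "eef_rot": TCP orientation; "contact_force": force on the tool from outside, world axes, zero at the start; "wrist_torque": the same for the moment, N m; "finger_gap": opening from 0.0 (shut) to 1.0 (fully open); "grasp_force": force on a finger pad.
Only numpy, scipy, OpenCV 4.12 (cv2) and the standard library are available. Lean on these libraries where they do the work, as an engineer would, in place of code of your own. Each camera call takes 0.05 s, during which the arm holds its last target. There are 200 camera calls.

TASK

Lay the loose grey lid squarely on the blue screw case so that it rests on the seal, then snap its four orange clips down over the rim until each is fully home. Close any one clip first, then the one at the diagonally opposite corner, and only then the other two, so that the seal beds evenly. Push each clip until it snaps but do not force it, do not shove the case along the bench, and leave the tin, the tape measure and the pencil where they are.

Things in the scene. Friction and masses are not known exactly. Their poses are not given: they have to be found in the camera images.
- case: Blue plastic screw case, full of screws, about 3.5 kg, on rubber feet; loose on the bench. 122 x 184 mm over the rim (own x, y), rim top 56 mm up, black rubber seal on it to 60 mm; mouth 88 x 154 mm. Origin: centre of the underside, z up; the clips go on its two long sides (-x, +x). Rim hangs outward 16 mm and ends in a round downturned edge (radius 4 mm, 59 mm from the middle, 47 mm up).
- lid_grip (a point): Centre of the black grip bar (18 mm in x, 80 mm in y, 12 mm high) on the grey lid, which is loose, 0.5 kg, 119 x 180 mm, same either way round. Axes are the lid's. Plate underside 29 mm below this point, lid top 19 mm below, plug to 15 mm under the plate (86 x 152 mm, 4 mm lead-in bevel). Lid resting on the seal: this point 89 mm above the case's underside; all clips shut: 87.5 mm.
- screw_tin: Bystander: pale round tin, 67 mm across, 62 mm high, upright beside the case; origin: centre of its underside.
- tape_measure: Bystander: tape measure, 36 x 76 x 70 mm; origin: centre of its underside.
- pencil: Bystander: red carpenter's pencil lying flat, 177 mm long, 8 mm thick; origin: under its middle.
- clip_a: Orange clip on the lid at its -x, +y corner in the lid's axes: 34 mm wide, hung on the lid's edge 63 mm from the middle, 52 mm along. Origin on its hinge axis, own x outward and -z down the arm when shut: arm's outer face at x = 7 mm, hook 20 to 28 mm below the hinge, arm straight to 35 mm below, then a lip flaring to x = 12 mm at 42 mm below. Lid on the seal, the hinge is 64 mm over the bench.
- clip_b: Orange clip on the lid at its -x, -y corner in the lid's axes: 34 mm wide, hung on the lid's edge 63 mm from the middle, 52 mm along. Origin on its hinge axis, own x outward and -z down the arm when shut: arm's outer face at x = 7 mm, hook 20 to 28 mm below the hinge, arm straight to 35 mm below, then a lip flaring to x = 12 mm at 42 mm below. Lid on the seal, the hinge is 64 mm over the bench.
- clip_c: Orange clip on the lid at its +x, -y corner (opposite a) in the lid's axes: 34 mm wide, hung on the lid's edge 63 mm from the middle, 52 mm along. Origin on its hinge axis, own x outward and -z down the arm when shut: arm's outer face at x = 7 mm, hook 20 to 28 mm below the hinge, arm straight to 35 mm below, then a lip flaring to x = 12 mm at 42 mm below. Lid on the seal, the hinge is 64 mm over the bench.
- clip_d: Orange clip on the lid at its +x, +y corner (opposite b) in the lid's axes: 34 mm wide, hung on the lid's edge 63 mm from the middle, 52 mm along. Origin on its hinge axis, own x outward and -z down the arm when shut: arm's outer face at x = 7 mm, hook 20 to 28 mm below the hinge, arm straight to 35 mm below, then a lip flaring to x = 12 mm at 42 mm below. Lid on the seal, the hinge is 64 mm over the bench.
- hinge_a (a joint): Angle of clip a: 0 = home, arm hanging down; 1.57 = arm straight out; stop at 1.9. Light spring opens it. Swung down, it meets the rim at about 0.5 and drags the lid down on the seal (about 8 to 20 N on the lower arm; pushing inward and downward together goes easiest), then snaps past 0.15 to 0 and stays.
- hinge_b (a joint): Angle of clip b: 0 = home, arm hanging down; 1.57 = arm straight out; stop at 1.9. Light spring opens it. Swung down, it meets the rim at about 0.5 and drags the lid down on the seal (about 8 to 20 N on the lower arm; pushing inward and downward together goes easiest), then snaps past 0.15 to 0 and stays.
- hinge_c (a joint): Angle of clip c: 0 = home, arm hanging down; 1.57 = arm straight out; stop at 1.9. Light spring opens it. Swung down, it meets the rim at about 0.5 and drags the lid down on the seal (about 8 to 20 N on the lower arm; pushing inward and downward together goes easiest), then snaps past 0.15 to 0 and stays.
- hinge_d (a joint): Angle of clip d: 0 = home, arm hanging down; 1.57 = arm straight out; stop at 1.9. Light spring opens it. Swung down, it meets the rim at about 0.5 and drags the lid down on the seal (about 8 to 20 N on the lower arm; pushing inward and downward together goes easiest), then snaps past 0.15 to 0 and stays.

How it is judged:
By the outcome, as a careful person would: the job done as asked, in the order asked, and still so for the second after the job is handed in, with the robot touching nothing.
It also fails if it takes over 58 s, if anything falls off the work surface, if the arm or the gripper's body presses on something with over 40 N, if the wrist force passes 120 N, or if a joint passes its speed limit or range.

## Working session

There is one attempt and no reset: what is moved stays moved. The work goes in short steps, each a Python script; the robot and the scene stay as the last script left them, time stands still between calls to the robot, and variables do not carry over. Pictures are saved under pics/ and viewed, at most 10 in all, crops included, and the job is handed in when it is done.

```bash
mkdir -p pics; ls; cat > h.py <<'E'
from cell import *
import numpy as np, cv2
from scipy.spatial.transform import Rotation as R
def save(im,n): cv2.imwrite('pics/'+n,im[:,:,::-1])
def pose(f,st=None):
    if 'cam_to_world' in f: return np.array(f['cam_to_world'])
    T=np.eye(4);T[:3,:3]=R.from_rotvec(st['eef_rot']).as_matrix();T[:3,3]=st['position']
    return T@np.array(f['T_tool_cam'])
def ray(f,T,p):
    d=np.array([(p[0]-f['cx'])/f['fx'],(p[1]-f['cy'])/f['fy']]);s=d.copy()
    for _ in range(20): s=d/(1+f['k1']*(s@s))
    v=T[:3,:3]@np.array([s[0],s[1],1.]);return T[:3,3],v/np.linalg.norm(v)
def atz(f,T,p,z):
    o,v=ray(f,T,p);return o+v*(z-o[2])/v[2]
def proj(f,T,X):
    c=np.linalg.inv(T)@np.append(X,1);s=c[:2]/c[2];s=s*(1+f['k1']*(s@s))
    return np.array([s[0]*f['fx']+f['cx'],s[1]*f['fy']+f['cy']])
def tri(rs):
    A=np.zeros((3,3));b=np.zeros(3)
    for o,v in rs:
        P=np.eye(3)-np.outer(v,v);A+=P;b+=P@o
    X=np.linalg.solve(A,b);return X,[np.linalg.norm((np.eye(3)-np.outer(v,v))@(X-o)) for o,v in rs]
E
cat > a.py <<'E'
from h import *
st=get_state();print(st['clock'],st['position'],st['eef_rot'])
F={}
for c in ('scene','side'):
    f=grab_frame(c);F[c]=f;save(f['img'],c+'0.png');T=pose(f);print(c,T[:3,3].round(3),T[:3,2].round(2))
    for n in ('case','lid_grip','screw_tin','tape_measure','pencil','clip_a'):
        print(n,[(np.round(d['centre']),round(d['score'],2)) for d in tip_of(c,n)[:6]])
v=np.vstack([F['scene']['img'],F['side']['img']])
save(F['scene']['img'],'s.png')
E
python3 a.py
```

```text
pics
0.0 [0.20767949 0.50863918 0.23048067] [-6.05238377e-01 -3.08215756e+00  2.65646751e-03]
scene [-0.175  0.622  0.697] [ 0.67 -0.45 -0.58]
case [(array([229., 289.]), 0.59), (array([321., 229.]), 0.58)]
lid_grip [(array([200., 254.]), 0.23)]
screw_tin [(array([364., 197.]), 0.63)]
tape_measure [(array([228., 226.]), 0.62)]
pencil [(array([268., 250.]), 0.75), (array([318., 228.]), 0.49)]
clip_a [(array([176., 313.]), 0.87), (array([226., 293.]), 0.57), (array([200., 260.]), 0.43)]
side [0.04  1.02  0.682] [ 0.42 -0.74 -0.53]
case [(array([300., 210.]), 0.82), (array([314., 184.]), 0.43), (array([266., 274.]), 0.19)]
lid_grip []
screw_tin [(array([311., 187.]), 0.86)]
tape_measure [(array([215., 231.]), 0.89)]
pencil [(array([273., 242.]), 0.67)]
clip_a [(array([239., 303.]), 0.77), (array([269., 276.]), 0.53), (array([221., 259.]), 0.53), (array([186., 281.]), 0.52)]
```

View pics/scene0.png

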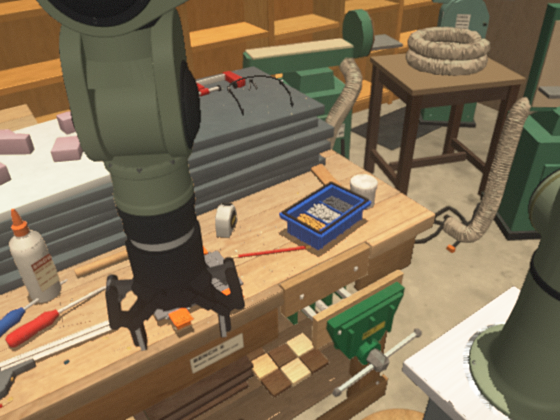

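View pics/side0.png

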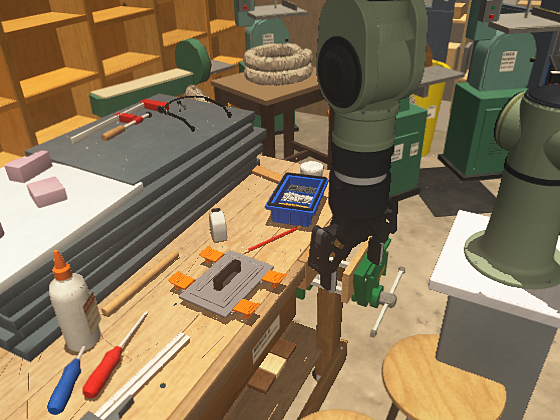

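The scene picture shows the case at about (325,212), with the tin behind it at (364,187), and the gripper hiding the lid. The side picture shows the whole lid at (226,284) with its four clips out, the case at (297,200), the tape at (217,225) and the pencil at (273,240).

```bash
cat > b.py <<'E'
from h import *
f=grab_frame('side');T=pose(f)
for p in [(239,303),(269,276),(221,259),(186,281)]: print('clip',atz(f,T,p,.019).round(3))
print('tin,tape,pen',[atz(f,T,p,z).round(3) for p,z in(((311,187),0),((215,231),0),((273,242),.0))])
print('case rim',atz(f,T,(297,200),.056).round(3))
for p in [(284,172),(328,181),(311,219),(266,209)]:print(atz(f,T,p,.058).round(3))
st=get_state();w=grab_frame('wrist');Tw=pose(w,st);save(w['img'],'w0.png');print(Tw[:3,3],Tw[:3,2],np.array(w['T_tool_cam']).round(3).tolist(),w['fx'])
for n in('lid_grip','clip_a','case'):
  print(n,[(np.round(d['centre']),round(d['score'],2)) for d in tip_of('wrist',n)[:6]])
E
python3 b.py
```

```text
clip [0.461 0.428 0.019]
clip [0.448 0.328 0.019]
clip [0.573 0.325 0.019]
clip [0.597 0.422 0.019]
tin,tape,pen [array([ 0.547, -0.096,  0.   ]), array([0.666, 0.217, 0.   ]), array([0.514, 0.192, 0.   ])]
case rim [0.508 0.073 0.056]
[ 0.608 -0.045  0.058]
[ 0.477 -0.051  0.058]
[0.438 0.14  0.058]
[0.556 0.149 0.058]
[0.13863494 0.53964769 0.37439556] [ 0.2722674  -0.11146477 -0.95574373] [[0.001, -0.956, -0.294, 0.076], [1.0, 0.001, -0.0, 0.002], [0.0, -0.294, 0.956, -0.143], [0.0, 0.0, 0.0, 1.0]] 325.44533206773093
lid_grip []
clip_a [(array([298., 373.]), 0.74)]
case []
```

View pics/w0.png

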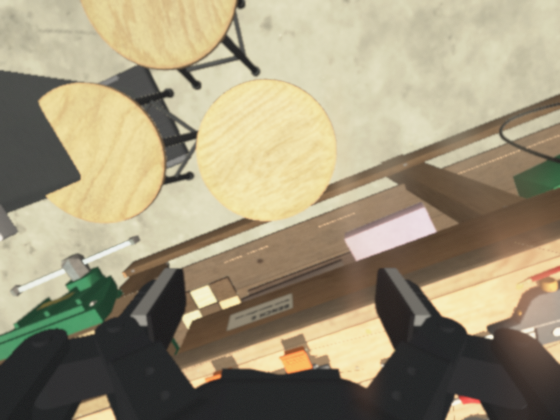

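The wrist view mostly shows the floor, with the bench edge along the bottom and a clip at (298,362). Lid is near (0.52,0.376) with yaw about 0, and the case is near (0.52,0.05) with yaw about 13°. Next I'll take close wrist views of both.

```bash
cat >> h.py <<'E'
def down(yaw):
    s,c=np.sin(yaw),np.cos(yaw);return R.from_matrix(np.array([[-s,c,0],[c,s,0],[0,0,-1]])).as_rotvec()
def go(p,yaw=0.): movep(list(p),list(down(yaw)))
E
cat > c.py <<'E'
from h import *
import pickle
D={}
go((.47,.27,.24));
def look(k,names):
    st=get_state();f=grab_frame('wrist');T=pose(f,st);f=dict(f);f['T']=T;f['det']={}
    for n in names: f['det'][n]=tip_of('wrist',n)
    if k[0]=='C': f['mask']=silhouettes('wrist','case')
    else: f['mask']=silhouettes('wrist','lid_grip')
    D[k]=f;save(f['img'],k+'.png')
    for n in names: print(k,n,[(np.round(d['centre']),round(d['score'],2)) for d in f['det'][n][:6]])
    print([ (m['score'],m['mask'].sum()) for m in f['mask'][:3]])
look('L1',('lid_grip','clip_a'))
go((.57,.25,.27));look('L2',('lid_grip','clip_a'))
go((.57,-.06,.27));look('C1',('case','screw_tin'))
go((.46,-.05,.24));look('C2',('case','screw_tin'))
print(get_state()['clock'],get_state()['q'])
pickle.dump(D,open('D.pkl','wb'))
save(np.vstack([np.hstack([cv2.resize(D[k]['img'],(400,300)) for k in r]) for r in(('L1','L2'),('C1','C2'))]),'m.png')
E
python3 c.py
```

```text
L1 lid_grip [(array([332.,  72.]), 0.65), (array([322., 344.]), 0.19)]
L1 clip_a [(array([268.,  15.]), 0.75), (array([265., 123.]), 0.71), (array([397.,  21.]), 0.69), (array([384., 130.]), 0.68)]
[(0.72, np.int64(24765))]
L2 lid_grip [(array([233.,  51.]), 0.85), (array([250., 317.]), 0.28)]
L2 clip_a [(array([178., 106.]), 0.88), (array([295.,   4.]), 0.69), (array([174.,   1.]), 0.65), (array([289., 110.]), 0.56)]
[(0.71, np.int64(19438))]
C1 case [(array([246.,  96.]), 0.94)]
C1 screw_tin [(array([268., 206.]), 0.84)]
[(0.66, np.int64(22061))]
C2 case [(array([339., 105.]), 0.8)]
C2 screw_tin [(array([356., 220.]), 0.88)]
[(0.83, np.int64(25676))]
5.3083 [-2.67580803e-01  1.59397430e-01 -3.89794698e-01  1.02027626e+00
  4.00497396e-05  1.30281270e+00]
```

View pics/m.png

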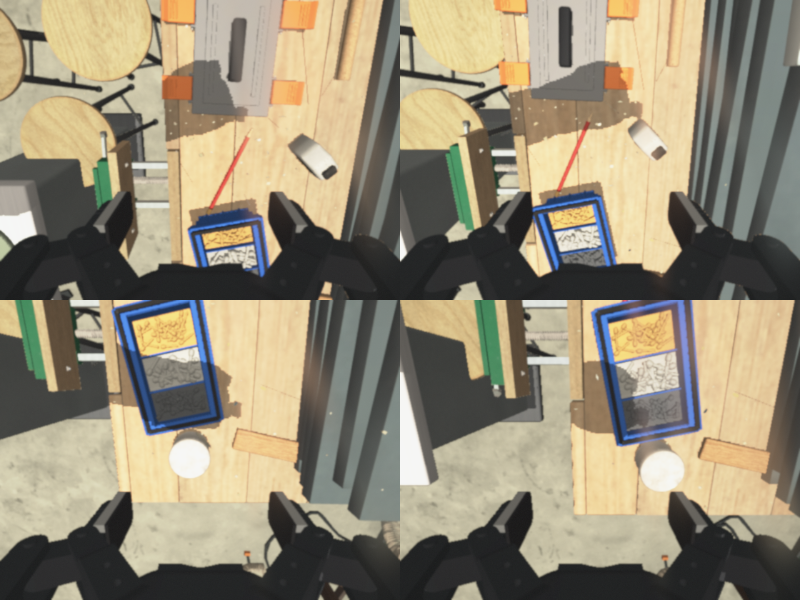

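The four views show: the lid with its grip at (332,72) in L1 and (233,51) in L2 with four clips out; the case tilted about 10° with nothing near its long sides; and the tin just beyond its −y end.

```bash
cat > d.py <<'E'
from h import *
import pickle
from scipy.optimize import least_squares,minimize
D=pickle.load(open('D.pkl','rb'))
pts=np.array([[0,0,0],[-.063,.052,-.025],[-.063,-.052,-.025],[.063,-.052,-.025],[.063,.052,-.025]])
def rot(a): return R.from_euler('z',a).as_matrix()
def res(p,ks):
    r=[]
    for k in ks:
        f=D[k];W=pts@rot(p[3]).T+p[:3];u=np.array([proj(f,f['T'],X) for X in W])
        r.append(u[0]-f['det']['lid_grip'][0]['centre'])
        cl=np.array([d['centre'] for d in f['det']['clip_a'][:4]])
        for q in u[1:]: r.append(cl[np.argmin(((cl-q)**2).sum(1))]-q)
    return np.concatenate(r)
for ks in (['L1'],['L2'],['L1','L2']):
    s=least_squares(res,[.52,.376,.044,-.08],args=(ks,),x_scale=[.01,.01,.01,.1],loss='soft_l1');print('lid',ks,s.x.round(4),res(s.x,ks).round(1))
print('grip tri',tri([ray(D[k],D[k]['T'],D[k]['det']['lid_grip'][0]['centre']) for k in('L1','L2')]))
print('tin',[atz(D[k],D[k]['T'],D[k]['det']['screw_tin'][0]['centre'],0).round(3) for k in('C1','C2')], 'case tri',tri([ray(D[k],D[k]['T'],D[k]['det']['case'][0]['centre']) for k in('C1','C2')]))
box=np.array([[x*.061,y*.092,z] for x in(-1,1) for y in(-1,1) for z in(.045,.056)])
def mask(k):
    m=D[k]['mask'][0]['mask'].astype(np.uint8)
    c=max(cv2.findContours(m,0,2)[0],key=cv2.contourArea);o=np.zeros_like(m);cv2.fillConvexPoly(o,cv2.convexHull(c),1);return o
M={k:mask(k) for k in('C1','C2')}
def cost(p,ks,show=False):
    t=0
    for k in ks:
        f=D[k];W=box*[1,1,1]@rot(p[2]).T+[p[0],p[1],p[3]];u=np.array([proj(f,f['T'],X) for X in W])
        o=np.zeros((420,560),np.uint8);cv2.fillConvexPoly(o,np.round(cv2.convexHull(u.astype(np.float32))*16).astype(int),1,shift=4)
        t+=1-(o&M[k]).sum()/(o|M[k]).sum()
        if show:
            im=D[k]['img'].copy();cv2.polylines(im,[cv2.convexHull(u.astype(np.float32)).astype(int)],True,(255,0,0));save(im,'fit'+k+'.png')
    return t
for ks in(['C1'],['C2'],['C1','C2']):
    for free in (0,1):
        x0=[.52,.049,.2,0];g=(lambda q:cost(q,ks)) if free else (lambda q:cost(list(q)+[0],ks))
        n=4 if free else 3;S=np.vstack([x0[:n]]+[np.array(x0[:n])+d for d in np.eye(n)*[.02,.02,.1,.01][:n]])
        s=minimize(g,x0[:n],method='Nelder-Mead',options=dict(initial_simplex=S,xatol=1e-5,fatol=1e-5));print('case',ks,s.x.round(4),round(s.fun,4))
cost(list(s.x),['C1','C2'],True)
a=cv2.imread('pics/fitC1.png')[0:300,100:400];b=cv2.imread('pics/fitC2.png')[0:300,200:500]
cv2.imwrite('pics/fit.png',np.hstack([cv2.resize(a,(400,400)),cv2.resize(b,(400,400))]))
E
python3 d.py
```

```text
lid ['L1'] [ 0.5186  0.3828  0.0497 -0.0432] [-0.2 -0.3 -0.4  0.5 -0.6 -1.4  0.7 -0.2  0.1  0.2]
lid ['L2'] [ 0.5207  0.3826  0.0519 -0.0332] [-1.6  1.8  0.7  1.1 -1.3  0.6 -1.3  0.5 -0.  -1. ]
lid ['L1', 'L2'] [ 0.5194  0.383   0.0481 -0.0403] [ 0.4 -0.3 -1.1  0.1 -1.6 -1.4  0.2  0.2 -0.1  0.2 -2.4  2.   0.6  0.8
 -0.7  1.3  0.3  0.5  1.1 -2.1]
grip tri (array([0.52051478, 0.3848901 , 0.03960882]), [np.float64(0.0012870335773538738), np.float64(0.0012870335773537865)])
tin [array([ 0.555, -0.103,  0.   ]), array([ 0.555, -0.102,  0.   ])] case tri (array([ 0.52775694,  0.0345817 , -0.00818489]), [np.float64(0.0008005712282851058), np.float64(0.0008005712282850854)])
case ['C1'] [0.5287 0.0333 0.209 ] 0.0305
case ['C1'] [0.5287 0.0354 0.2076 0.0105] 0.0153
case ['C2'] [0.5274 0.0336 0.2128] 0.0248
case ['C2'] [0.5249 0.0358 0.2037 0.009 ] 0.0176
case ['C1', 'C2'] [0.528  0.0333 0.2094] 0.0568
case ['C1', 'C2'] [0.5272 0.0335 0.2126 0.0034] 0.0498
```

View pics/fit.png

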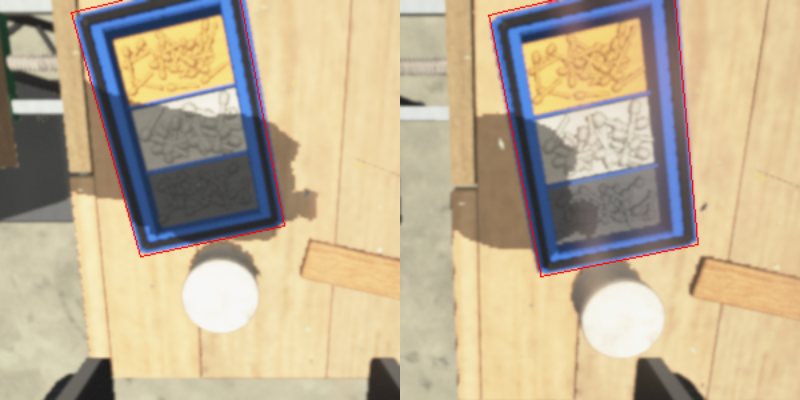

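The outlines fit the rim to within about 2 mm, so case is near (0.5275,0.034) with yaw 0.209. The lid grip is near (0.5195,0.383), with z matching the expected 0.044. I'll grasp now.

```bash
cat > e.py <<'E'
from h import *
go((.5197,.383,.13),-.04)
move_l([.5197,.383,.045],.12)
print(move_l([.5197,.383,.027],.04,until_force=6), get_state()['position'])
grab(50);s=get_state();print(s['finger_gap'],s['grasp_force'],s['contact_force'])
x,y,z=s['position']
move_l([x,y,z+.06],.1);s=get_state();print(s['contact_force'],s['wrist_torque'],s['finger_gap'])
move_l([x,y,.15],.2)
f=grab_frame('side');save(f['img'],'lift.png')
st=get_state();w=grab_frame('wrist');T=pose(w,st);print([(np.round(d['centre']),round(d['score'],2)) for d in tip_of('wrist','clip_a')[:6]])
TT=np.eye(4);TT[:3,:3]=R.from_rotvec(st['eef_rot']).as_matrix();TT[:3,3]=st['position']
# hinge points in the tool frame at grip height-25mm
for d in tip_of('wrist','clip_a')[:4]:
    X=atz(w,T,d['centre'],st['position'][2]+.017-.025); print('tool',(np.linalg.inv(TT)@np.append(X,1))[:3].round(4))
save(w['img'],'wl.png');print(s['clock'],z)
E
python3 e.py
```

```text
False [0.51957383 0.38292827 0.02674568]
0.19859127538024204 49.932700395584106 [-0.07328175 -0.33829716  2.17009391]
[ 0.26281769 -0.17565467 -5.41102982] [ 0.02454511  0.00405366 -0.03374792] 0.19413068360594218
[(array([167., 349.]), 0.97), (array([147., 165.]), 0.93), (array([416., 167.]), 0.74), (array([396., 348.]), 0.73)]
tool [-0.0509 -0.0635  0.0082]
tool [ 0.0526 -0.0622  0.0081]
tool [0.0521 0.0633 0.0078]
tool [-0.05    0.0648  0.0079]
9.7917 0.027238891962023795
```

View pics/wl.png

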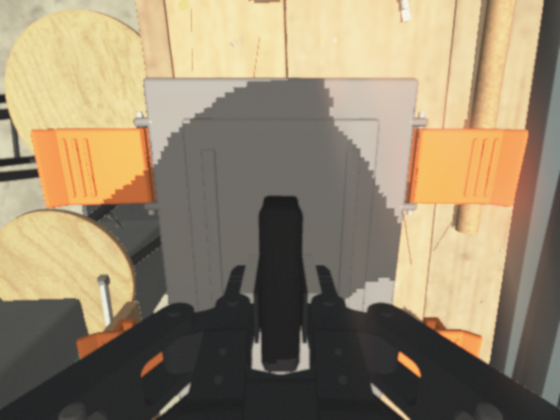

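The lid is held squarely, with its centre about 1 mm from the tool axis along the bar. Now I'll place it by feel.

```bash
cat > g.py <<'E'
from h import *
a=.209;c=np.array([.5275,.034])-.001*np.array([-np.sin(a),np.cos(a)])
go((c[0],c[1],.15),a)
move_l([c[0],c[1],.098],.12)
r=move_l([c[0],c[1],.0765],.04,until_force=7);s=get_state();print(r,s['position'],s['contact_force'],s['wrist_torque'])
if not r or s['position'][2]<.079:
    r=move_l([c[0],c[1],.068],.02,until_force=6);s=get_state();print(r,s['position'],s['contact_force'],s['wrist_torque'])
print(s['clock'])
save(grab_frame('side')['img'],'pl.png')
E
python3 g.py
```

```text
False [0.52770359 0.03298296 0.07641779] [ 0.15211314  0.04527876 -4.96105908] [-0.02790029  0.00451142  0.00829765]
True [0.52783232 0.03288944 0.07248839] [-1.51819836  0.05655236  7.4907708 ] [-0.02693111  0.17623191  0.00092131]
13.3667
```

The lid seated at exactly the expected height (TCP z 0.0725 against 0.0722). I'll release it and measure where it lies.

```bash
cat > i.py <<'E'
from h import *
import pickle
from scipy.optimize import least_squares
let_go();x,y,z=get_state()['position'];print(get_state()['contact_force'])
move_l([x,y,.13],.15)
pts=np.array([[0,0,.089],[-.063,.052,.064],[-.063,-.052,.064],[.063,-.052,.064],[.063,.052,.064]])
O=[]
def look(p,n):
    go(p,0.1);st=get_state();f=grab_frame('wrist');T=pose(f,st)
    O.append((f,T,tip_of('wrist','lid_grip'),tip_of('wrist','clip_a'),silhouettes('wrist','case')));save(f['img'],n)
look((.57,-.05,.25),'v1.png');look((.49,-.08,.22),'v2.png')
def res(p,os):
    r=[];c,s=np.cos(p[2]),np.sin(p[2])
    for f,T,g,cl,m in os:
        W=pts@np.array([[c,s,0],[-s,c,0],[0,0,1]])+[p[0],p[1],p[3]];u=np.array([proj(f,T,X) for X in W])
        if g: r.append(np.array(g[0]['centre'])-u[0])
        C=np.array([d['centre'] for d in cl[:4]])
        for q in u[1:]:
            d=C[np.argmin(((C-q)**2).sum(1))]-q; r.append(d)
    return np.concatenate(r)
for os in(O[:1],O[1:],O):
    s=least_squares(res,[.528,.034,.209,0],args=(os,),x_scale=[.01,.01,.1,.01],loss='soft_l1');print(s.x.round(4),res(s.x,os).round(1))
pickle.dump(O,open('O.pkl','wb'));print(get_state()['clock'])
a=.209
for sg in(1,-1):
  for lx,ly in((-.11,.052),(-.11,-.052),(.11,-.052),(.11,.052)):
    p=[.5277+lx*np.cos(a)-ly*np.sin(a),.034+lx*np.sin(a)+ly*np.cos(a),.06];j=ik(p,list(down(a+sg*np.pi/2)));print(sg,lx,ly,None if j is None else np.round(j,2))
E
python3 i.py
```

```text
[0.39293272 0.23526609 0.14428385]
[0.5283 0.033  0.2016 0.0026] [ 0.8 -0.1 -1.   0.9 -3.9 -1.4  1.9 -1.   0.1  1.5]
[ 0.5289  0.0335  0.2052 -0.001 ] [ 1.200e+00 -1.800e+00 -8.000e-01  8.000e-01 -3.000e+00 -6.000e-01
  1.600e+00 -3.000e-01 -1.000e-01  1.327e+02]
[5.284e-01 3.320e-02 2.029e-01 5.000e-04] [ 3.000e-01  1.000e-01 -1.900e+00  6.000e-01 -4.700e+00 -9.000e-01
  1.900e+00 -4.000e-01  2.000e-01  1.300e+00  1.600e+00 -1.900e+00
 -2.000e-01  1.200e+00 -2.200e+00 -9.000e-01  1.700e+00 -9.000e-01
 -3.000e-01  1.327e+02]
16.1333
1 -0.11 0.052 [-0.03  0.3  -0.76  0.51  0.   -0.24]
1 -0.11 -0.052 [-0.26  0.33 -0.71  0.53  0.   -0.47]
1 0.11 -0.052 [-0.1   0.65 -0.13  0.79  0.   -0.31]
1 0.11 0.052 [ 0.05  0.63 -0.17  0.77  0.   -0.15]
-1 -0.11 0.052 [-0.03  0.3  -0.76  0.51  0.    2.9 ]
-1 -0.11 -0.052 [-0.26  0.33 -0.71  0.53  0.    2.67]
-1 0.11 -0.052 [-0.1   0.65 -0.13  0.79  0.    2.83]
-1 0.11 0.052 [ 0.05  0.63 -0.17  0.77  0.    2.99]
```

View pics/v1.png

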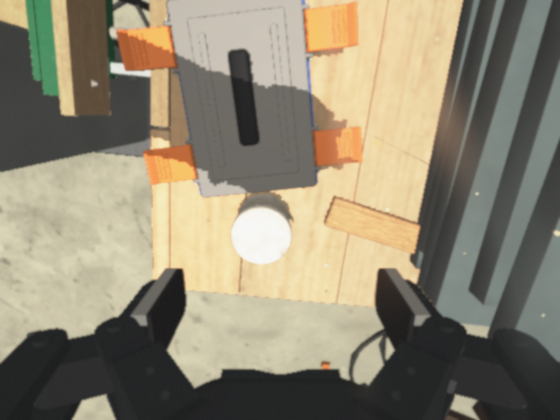

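The lid lies squarely on the case at about (0.528,0.033) with yaw 0.206, and all four clips stand out freely. I'll use the shut fingers as a pusher, starting with clip c.

```bash
cat > k.py <<'E'
from h import *
import sys
A=.206;C=np.array([.5282,.0333])
def press(sx,sy,log=True,s=.033):
    ex=np.array([np.cos(A),np.sin(A)])*sx;ey=np.array([-np.sin(A),np.cos(A)])*sy
    H=C+.063*ex+.052*ey;rv=down(A+np.pi/2)
    def P(r,z): q=H+r*ex;return [q[0],q[1],z]
    def Q(t): return P(s*np.sin(t)+.007*np.cos(t)+.0115,.0635-s*np.cos(t)+.007*np.sin(t))
    z0=get_state()['position'][2]
    if z0<.14: 
        x,y,_=get_state()['position'];move_l([x,y,.14],.25)
    movep(P(.046,.14),list(rv))
    move_l(P(.046,.10),.2)
    ok=False
    for t in (1.3,1.0,.75,.55,.45,.35,.28,.21,.14,.07,0.,-.03):
        hit=move_l(Q(t),.12 if t>.6 else .05,until_force=25)
        st=get_state();f=np.array(st['contact_force'])
        if log: print(t,hit,'in %.1f side %.1f z %.1f'%(-f[:2]@ex,f[:2]@ey,f[2]),np.round(st['position'],4))
        if hit: break
    st=get_state();q=st['position'];q2=[q[0]+.012*ex[0],q[1]+.012*ex[1],q[2]]
    move_l(q2,.1);move_l([q2[0]+.02*ex[0],q2[1]+.02*ex[1],.14],.25)
    print('clock',get_state()['clock'])
def chk(n):
    f=grab_frame('side');save(f['img'],n)
E
python3 - <<'E'
from k import *
grab(20)
press(1,-1)
go((.53,-.09,.23),.1);w=grab_frame('wrist')
s=grab_frame('scene')
save(np.hstack([w['img'][:300,100:450],s['img'][130:280,230:405].repeat(2,0).repeat(2,1)]),'c1.png')
E
```

```text
1.3 False in -0.1 side -0.6 z -0.7 [0.645  0.0045 0.0621]
1.0 False in -0.1 side -0.3 z -0.4 [0.6425 0.0041 0.0518]
0.75 False in -0.2 side 0.1 z 0.0 [0.6384 0.0033 0.0441]
0.55 False in 0.2 side -0.0 z -0.5 [0.634  0.0024 0.0388]
0.45 False in -0.4 side 0.2 z -0.7 [0.6317 0.0018 0.0367]
0.35 False in -0.8 side 0.3 z 0.4 [0.6294 0.0012 0.035 ]
0.28 False in -4.2 side 0.3 z 0.7 [0.6283 0.0009 0.0342]
0.21 False in -6.2 side -0.2 z -1.0 [0.6272 0.0007 0.0333]
0.14 False in -7.7 side -0.0 z -0.9 [6.261e-01 4.000e-04 3.270e-02]
0.07 False in -8.8 side 0.2 z -2.0 [ 6.243e-01 -1.000e-04  3.200e-02]
0.0 False in -5.1 side -0.4 z -1.0 [ 0.6204 -0.0009  0.0309]
-0.03 False in 0.5 side -0.9 z -0.9 [ 0.616  -0.0011  0.0297]
clock 22.6917
```

View pics/c1.png

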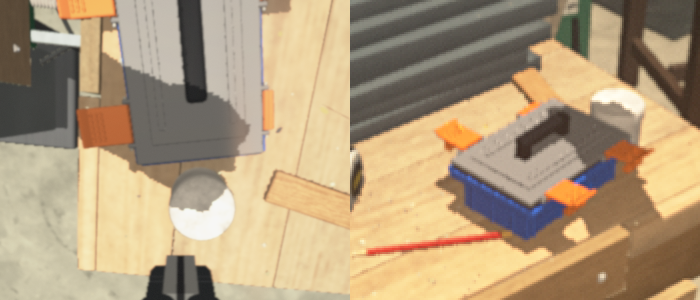

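Clip c snapped: the push force built to about 9 N and then fell to zero, and the top view shows it hanging down at (268,108). Next comes the diagonal, a, and then b and d.

```bash
python3 - <<'E'
from k import *
press(-1,1)
E
```

```text
1.3 False in 0.2 side 0.4 z -0.1 [0.4122 0.062  0.0621]
1.0 False in -0.7 side -1.1 z 0.2 [0.414  0.0625 0.0521]
0.75 False in 0.6 side 0.3 z 0.5 [0.4177 0.0633 0.0443]
0.55 False in 0.2 side 0.2 z -0.5 [0.422  0.0642 0.0389]
0.45 False in 0.9 side 0.1 z -0.4 [0.4245 0.0648 0.0367]
0.35 False in -2.9 side 0.1 z 0.3 [0.4265 0.0652 0.0346]
0.28 False in -4.8 side -0.9 z 0.9 [0.4278 0.0655 0.0333]
0.21 False in -5.1 side -1.3 z 0.4 [0.4293 0.0658 0.0321]
0.14 False in -6.1 side -0.8 z -1.2 [0.4309 0.0662 0.031 ]
0.07 False in -6.6 side -0.9 z -1.6 [0.4331 0.0668 0.0302]
0.0 False in -2.8 side 0.1 z -1.2 [0.4381 0.0678 0.0304]
-0.03 False in -6.0 side -1.1 z 1.6 [0.4381 0.0678 0.0303]
clock 29.8667
```

Clip a snapped too: the force peaked and dropped, and the fingers came to rest against the arm at θ≈0. Now b and d.

```bash
python3 - <<'E'
from k import *
press(-1,-1)
press(1,1)
go((.53,-.08,.25),.1);w=grab_frame('wrist')
s=grab_frame('scene');d=grab_frame('side')
def z(i,x,y): return cv2.resize(i[y:y+110,x:x+140],(400,314),interpolation=cv2.INTER_CUBIC)
save(np.vstack([np.hstack([z(s['img'],255,160),z(d['img'],230,140)]),cv2.resize(w['img'][:220,100:450],(400,251)).repeat(1,0) if 0 else np.hstack([cv2.resize(w['img'][:200,120:400],(400,286)),z(w['img'],200,60)[:286]])]),'f.png')
print(get_state()['clock'])
E
```

```text
1.3 False in -0.4 side 0.0 z -0.1 [ 0.4333 -0.0396  0.0621]
1.0 False in -0.2 side 0.6 z 0.1 [ 0.4353 -0.0393  0.0521]
0.75 False in 0.2 side 0.3 z -0.9 [ 0.439  -0.0385  0.0443]
0.55 False in 0.3 side -0.0 z -0.4 [ 0.4433 -0.0375  0.0389]
0.45 False in -0.1 side 0.3 z 0.6 [ 0.4458 -0.037   0.0367]
0.35 False in -0.9 side 0.9 z 0.6 [ 0.4479 -0.0365  0.0347]
0.28 False in -4.6 side 1.4 z 0.9 [ 0.4492 -0.0362  0.0334]
0.21 False in -5.4 side 1.5 z -0.5 [ 0.4507 -0.0358  0.0321]
0.14 False in -6.6 side 1.2 z -1.3 [ 0.4524 -0.0355  0.031 ]
0.07 False in -5.6 side 1.6 z -1.6 [ 0.4546 -0.0348  0.0302]
0.0 False in -4.3 side 0.5 z -1.1 [ 0.4583 -0.0344  0.0302]
-0.03 False in -7.4 side 1.6 z 2.9 [ 0.4583 -0.0343  0.03  ]
clock 34.8667
1.3 False in 0.4 side -0.4 z 0.0 [0.6236 0.1062 0.0622]
1.0 False in 0.2 side -0.2 z 0.5 [0.6212 0.1059 0.0518]
0.75 False in 1.1 side -0.4 z -1.0 [0.6171 0.1051 0.0441]
0.55 False in -0.2 side 0.1 z -0.3 [0.6127 0.1041 0.0388]
0.45 False in 0.2 side -0.1 z -0.1 [0.6104 0.1036 0.0367]
0.35 False in 0.3 side -0.2 z -0.1 [0.6077 0.103  0.0347]
0.28 False in -3.0 side 0.2 z 0.0 [0.6067 0.1028 0.034 ]
0.21 False in -5.8 side 0.6 z 0.1 [0.6059 0.1026 0.0334]
0.14 False in -7.5 side -0.1 z -1.0 [0.6054 0.1025 0.033 ]
0.07 False in -11.1 side 1.1 z -2.0 [0.6048 0.1023 0.0328]
0.0 False in -13.2 side 1.4 z -2.0 [0.6037 0.102  0.0325]
-0.03 False in -14.7 side 1.0 z -3.2 [0.6037 0.1019 0.0326]
clock 40.3667
41.725
```

View pics/f.png

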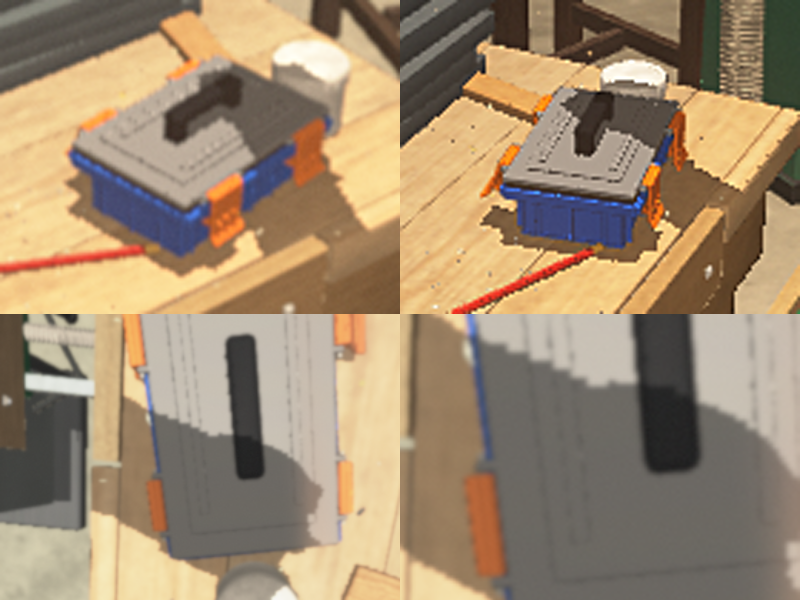

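Clips a, b and c are home, but d at (350,335) still stands partly out, because the arm yielded about 7 mm under its higher load. I'll push d on in small steps until it snaps.

```bash
cat > n.py <<'E'
from k import *
ex=np.array([np.cos(A),np.sin(A)]);ey=np.array([-np.sin(A),np.cos(A)]);H=C+.063*ex+.052*ey;s=.036
def P(r,z): q=H+r*ex;return [q[0],q[1],z]
def Q(t): return P(s*np.sin(t)+.007*np.cos(t)+.0115,.0635-s*np.cos(t)+.007*np.sin(t))
movep(P(.05,.14),list(down(A+np.pi/2)));move_l(P(.05,.05),.25)
for t in(.65,.4,.25,.15,.1,.05,0,-.05,-.1,-.15,-.2,-.25,-.3):
    q=Q(max(t,0));q=[q[0]+min(t,0)*s*ex[0],q[1]+min(t,0)*s*ex[1],q[2]]
    hit=move_l(q,.1 if t>.3 else .04,until_force=20);st=get_state();f=np.array(st['contact_force']);p=np.array(st['position']);r=(p[:2]-H)@ex
    print(t,hit,'in %.1f z %.1f r %.4f pz %.4f'%(-f[:2]@ex,f[2],r,p[2]))
    if r<.0192 or hit or np.linalg.norm(f)>30: break
move_l([p[0]+.012*ex[0],p[1]+.012*ex[1],p[2]],.1);move_l(P(.06,.14),.25)
go((.53,-.08,.25),.1);w=grab_frame('wrist');a=grab_frame('scene');b=grab_frame('side')
def z(i,x,y): return cv2.resize(i[y:y+110,x:x+140],(400,314),interpolation=cv2.INTER_CUBIC)
save(np.vstack([np.hstack([z(a['img'],255,160),z(b['img'],230,140)]),np.hstack([cv2.resize(w['img'][:200,120:400],(400,286)),z(w['img'],290,0)[:286]])]),'f2.png')
print(get_state()['clock'])
E
python3 n.py
```

```text
0.65 False in 0.0 z -0.2 r 0.0397 pz 0.0408
0.4 False in 0.9 z 0.2 r 0.0322 pz 0.0337
0.25 False in -1.6 z 1.6 r 0.0282 pz 0.0310
0.15 False in -4.6 z 0.8 r 0.0262 pz 0.0299
0.1 False in -7.8 z 0.6 r 0.0259 pz 0.0298
0.05 False in -9.9 z -1.0 r 0.0253 pz 0.0296
0 False in -12.3 z -2.8 r 0.0245 pz 0.0293
-0.05 False in -14.1 z -3.0 r 0.0231 pz 0.0293
-0.1 False in -8.3 z 3.2 r 0.0172 pz 0.0282
48.0583
```

View pics/f2.png

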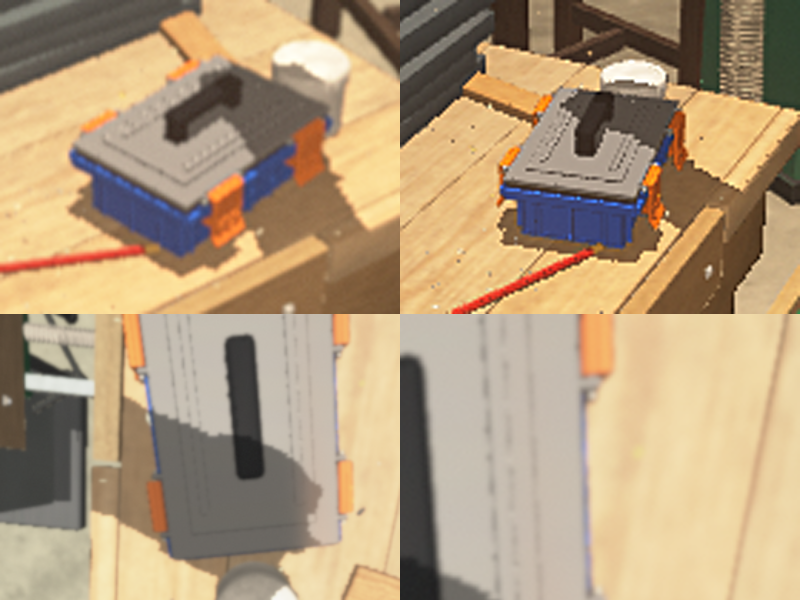

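All four clips now hang flush: d is at (340,330), its strip as narrow as the others. The case, tin and pencil look unmoved, and the robot is clear.

```bash
python3 -c "
from cell import *
print(sign_off())"
```

```text
the job is handed in; nothing more can be done
None
```

The lid rests squarely on the case seal, all four clips snapped home in the order c, a, b, d (d needed a second push), and the job is handed in at about 48 s with the robot touching nothing.

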